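# Thread the axle into the clock-model frame

## Task

Fit the long axle to the wooden clock-model frame: slide its metal shaft, from either side, through both upright plates until its wooden block is up close to the first plate and the bare end sticks out beyond the second, then let go so that it lies in the two holes. Leave the short axle on its rest.

Things in the scene. Friction and masses are not known exactly. Their poses are not given: they have to be found in the camera images.
- axle_block (a point): Centre of the wooden block at one end of the LONG axle (loose, 70 g): 40 mm long (x), 36 x 36 mm across (y, z); grip it across y. A metal shaft, 14 mm thick, 180 mm long, leaves its front face along +x. It starts level on a fixed wooden rest, centre 42 mm up, shaft towards -y in open-topped notches; under the block only an 18 mm wide pedestal (z 6 to 24 mm) on a 6 mm board 50 mm wide.
- axle_tip (a point): Centre of the bare end of the long axle's shaft, 200 mm from the block's centre along the axle's +x.
- stub_block (a point): Centre of the block of the SHORT axle (stays on its rest): the same block, but its shaft is only 80 mm long, too short to span the frame. The two axles lie side by side on identical rests, about 16 cm apart, either one nearer the robot; tops of blocks 60 mm above the table.
- frame_centre (a point): On the axis of the two holes, midway between the plates of the fixed clock-model frame; y along the hole axis, z up, 105 mm above the table. Two upright plywood plates, 12 mm thick, 100 wide, tops 138 mm up, centres at y = -41 and +41 mm, on a 130 x 130 x 12 mm base; each has a round hole of 34 mm (the block does not pass). Let go, the shaft settles 10 mm below the axis.
There are look-alikes about, which are no part of the job. Leave any yellow look-alike of the part that bears axle_block alone. There is more than one size of the part that bears frame_centre; the job needs the largest.

How it is judged:
By the outcome, as a careful person would: the job done as asked, in the order asked, and still so for the second after the job is handed in, with the robot touching nothing.
It also fails if it takes over 48 s, if anything falls off the work surface, if the arm or the gripper's body presses on something with over 40 N, if the wrist force passes 120 N, or if a joint passes its speed limit or range.

## Robot

A 6-joint arm with a two-finger parallel gripper is mounted at the origin on the work surface. World frame = base frame: x ahead of the robot, y to its left, z up, the work surface at z = 0. Lengths are in m, angles in rad, forces in N, time in s.
With the tool pointing down it reaches from about 0.325 to 0.9 m from the base axis. Payload 6.1 kg.
Tool frame: the origin (TCP) lies midway between the tips of the shut fingers; the grasp point (between the pads) lies 19 mm behind it; z points along the fingers, y is the line along which they close (so a half turn about z gives the same grasp; the last joint's range is limited). The gripper opens to 85 mm and grips with 20 to 120 N. Pads are 22 mm wide; open, the fingers measure 114 mm over their backs; the gripper's body (76 mm by 85 mm) begins 54 mm behind the grasp point. The pads swing forward as they close: fully open they stand 13 mm farther back than shut.
Start: joints at [-1.292, 0.22, 1.526, -0, 1.395, -0.126], TCP at [0.246, -0.574, 0.231] pointing down, gripper open.
Joint ranges: [-2.98, 2.98], [-0.91, 2.08], [0.09, 2.57], [-1.24, 4.39], [0.2, 2.65], [-2.68, 2.68]. Speed limits (rad/s): [2.57, 2.57, 3.01, 3.14, 3.14, 3.14].

## Interface

Orientations are given as [roll, pitch, yaw] about the fixed x, y, z axes, in that order (R = Rz(yaw) Ry(pitch) Rx(roll)).
In Python, from plant import movep, move_l, set_joints, gripper_to, hold, inverse_kinematics, observe, get_image, get_calibration, Unreachable, job_done gives the robot as it stands. Calls block until the motion is done:
- movep(position, orientation): joint-space move of the TCP to a pose.
- move_l(position, feed=0.15, rotation=None, max_force=None): straight line of the TCP; rotation=None keeps the orientation; feed is the mean speed in m/s. With max_force (N) it stops when the force on the tool has changed by that much, and returns True; else False.
- set_joints(angles): joint-space move.
- gripper_to(opening, f_grip=None): finger opening in m; f_grip is the grip in N (None keeps the last); returns when the fingers have stopped.
- hold(seconds).
- inverse_kinematics(position, orientation): joint angles nearest the present ones, or None.
- observe(): the state.
- get_image(name): name is "side" or "top"; returns (picture, depth): 400x640x3 uint8, red, green, blue; 400x640 float32, m along the optical axis (not along the pixel's ray), 0 where there is no reading.
- get_calibration(name): a dict with "intrinsics" (3x3 intrinsics, pixels), "dist_coeffs" ([k1, k2, p1, p2, k3] as OpenCV has them; the pictures are not rectified), "world_from_camera" (4x4, takes a point from camera to world coordinates). Camera axes: x right, y down, z forward; pixel columns grow to the right and rows downward; lengths in m; the calibration is good to about 2 mm. A picture is of the moment at which its call begins. get_calibration takes no time and is no camera call.
A pose or a line that the arm cannot do raises Unreachable and nothing moves.
- job_done(): hands the job in; it is judged then, once.
The state is a dict: "time_s": time; "q": joint angles; "joint_velocities": joint speeds; "joint_torque": joint torques, N m; "eef_pos": TCP position; "tcp_rot": TCP orientation; "ft_force": force on the tool from outside, world axes, zero at the start; "torque": the same for the moment, N m; "opening": finger opening in m; "grasp_force": force on a finger pad.
Only numpy, scipy, OpenCV 4.12 (cv2) and the standard library are available. Lean on these libraries where they do the work, as an engineer would, in place of code of your own. Each camera call takes 0.05 s, during which the arm holds its last target. There are 200 camera calls.

## Working session

There is one attempt and no reset: what is moved stays moved. The work goes in short steps, each a Python script; the robot and the scene stay as the last script left them, time stands still between calls to the robot, and variables do not carry over. Pictures are saved under pics/ and viewed, at most 10 in all, crops included, and the job is handed in when it is done.

```bash
mkdir -p pics; ls; python3 - <<'E'
from plant import *
import cv2,numpy as np
for n in("side","top"):
    p,d=get_image(n); cv2.imwrite(f"pics/{n}0.png",p[:,:,::-1]); np.savez(f"{n}0.npz",p=p,d=d)
    c=get_calibration(n); print(n,np.round(c["intrinsics"],1).tolist(),c["dist_coeffs"],np.round(c["world_from_camera"],3).tolist())
print(observe())
E
```

```text
pics
side [[366.3, 0.0, 320.1], [0.0, 366.3, 201.1], [0.0, 0.0, 1.0]] [-0.05420665  0.          0.          0.          0.        ] [[-0.971, -0.173, 0.165, 0.214], [-0.239, 0.689, -0.684, 0.795], [0.005, -0.704, -0.711, 0.929], [0.0, 0.0, 0.0, 1.0]]
top [[460.4, 0.0, 314.3], [0.0, 460.4, 198.3], [0.0, 0.0, 1.0]] [-0.01679599  0.          0.          0.          0.        ] [[0.03, -0.997, 0.077, 0.311], [-0.999, -0.031, -0.008, 0.011], [0.01, -0.076, -0.997, 1.648], [0.0, 0.0, 0.0, 1.0]]
{'time_s': 0.1, 'q': array([-1.29210006e+00,  2.21189743e-01,  1.52750305e+00,  2.56032067e-05,
        1.39469439e+00, -1.26099150e-01]), 'joint_velocities': array([ 1.31702884e-04, -9.44242794e-04, -2.50108181e-03,  1.41671361e-03,
        4.56222806e-06,  9.90992198e-04]), 'joint_torque': array([ 1.48043880e-03, -4.98242140e+01, -3.90547693e+01, -6.34103321e-05,
        5.61869485e-03, -3.84116504e-05]), 'eef_pos': array([ 0.24599729, -0.57395725,  0.23027896]), 'tcp_rot': array([-3.13981554e+00, -2.50688530e-04,  4.04790688e-01]), 'ft_force': array([ 0.89315829, -0.39005882,  0.21041617]), 'torque': array([-0.0150801 , -0.02893042,  0.04002546]), 'grasp_force': 0.0, 'opening': 0.08550450265820245}
```

View pics/top0.png

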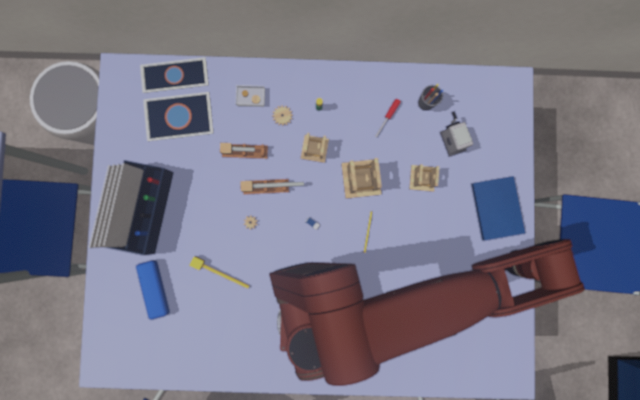

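View pics/side0.png

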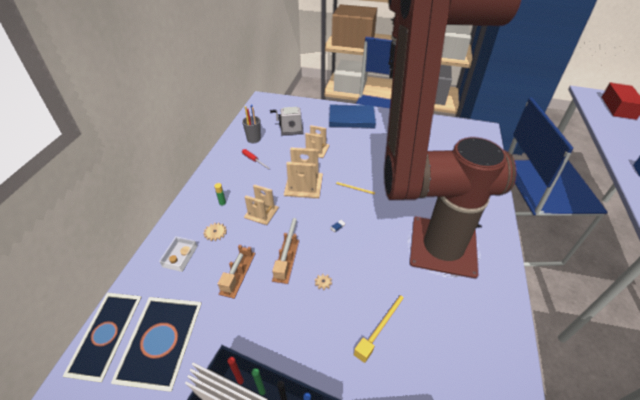

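The top view shows the long axle with its block at (247,186) and tip at (303,184). The short axle is at (230,150), the largest frame at (362,178), with smaller frames at (315,148) and (425,178). The yellow look-alike is at (197,263). Next I turn these into positions.

```bash
cat > h.py <<'E'
import numpy as np,cv2
from plant import *
def cloud(n,d):
    c=get_calibration(n);K=c["intrinsics"];v,u=np.mgrid[0:400,0:640]
    xy=cv2.undistortPoints(np.stack([u,v],-1).reshape(-1,1,2).astype(float),np.array(K),np.array(c["dist_coeffs"])).reshape(400,640,2)
    P=np.dstack([xy*d[...,None],d]);T=np.array(c["world_from_camera"])
    W=P@T[:3,:3].T+T[:3,3]; W[d==0]=np.nan; return W
E
python3 - <<'E'
from h import *
for n,bl,fr in (("top",(225,170,320,205),(335,150,392,208)),("side",(262,205,310,290),(275,140,330,205))):
    z=np.load(n+"0.npz");W=cloud(n,z["d"]);hsv=cv2.cvtColor(z["p"],cv2.COLOR_RGB2HSV)
    def roi(b): s=np.s_[b[1]:b[3],b[0]:b[2]]; return W[s].reshape(-1,3),hsv[s].reshape(-1,3)
    w,h=roi(bl)
    m=(w[:,2]>.052)&(w[:,2]<.07); q=w[m]; print(n,"blocktop",m.sum(),np.round(np.nanmin(q,0),4),np.round(np.nanmax(q,0),4),np.nanmedian(q,0).round(4))
    m=(h[:,1]<50)&(w[:,2]>.035); q=w[m]   # grey shaft
    m2=(w[:,2]>.04)&(w[:,2]<.053)
    for nm,q in(("grey",q),("z40-53",w[m2])):
        ys=np.arange(-.1,.36,.02)
        print(nm,[(round(a,2),*np.round(np.median(q[(q[:,1]>=a)&(q[:,1]<a+.02)],0)[[0,2]],4),int(((q[:,1]>=a)&(q[:,1]<a+.02)).sum())) for a in ys if ((q[:,1]>=a)&(q[:,1]<a+.02)).sum()>2])
    w,h=roi(fr); m=(w[:,2]>.128)&(w[:,2]<.15);q=w[m]
    if len(q):
        print("platetops",len(q)); r=cv2.minAreaRect(q[:,:2].astype(np.float32)*1000);print(r)
        k=q[:,1]>np.median(q[:,1].min()+q[:,1].max())/2
        for s in(k,~k): print(s.sum(),q[s].mean(0).round(4),q[s].min(0).round(4),q[s].max(0).round(4), np.polyfit(q[s][:,0],q[s][:,1],1))
    zz=z["p"]
t=np.load("top0.npz")["p"][130:220,200:400];s=np.load("side0.npz")["p"][130:300,210:340]
a=cv2.resize(t,None,fx=4,fy=4,interpolation=cv2.INTER_CUBIC);cv2.imwrite("pics/tc.png",a[:,:,::-1])
a=cv2.resize(s,None,fx=3.5,fy=3.5,interpolation=cv2.INTER_CUBIC);cv2.imwrite("pics/sc.png",a[:,:,::-1])
E
```

```text
top blocktop 137 [0.4505 0.0395 0.0521] [0.4888 0.2583 0.0693] [0.4719 0.2343 0.0578]
grey [(np.float64(0.02), np.float64(0.4844), np.float64(0.05), 4), (np.float64(0.04), np.float64(0.4845), np.float64(0.0466), 20), (np.float64(0.06), np.float64(0.4844), np.float64(0.0465), 24), (np.float64(0.08), np.float64(0.4814), np.float64(0.0472), 23), (np.float64(0.1), np.float64(0.4808), np.float64(0.0469), 28), (np.float64(0.12), np.float64(0.4799), np.float64(0.0464), 21), (np.float64(0.14), np.float64(0.478), np.float64(0.046), 24), (np.float64(0.16), np.float64(0.4749), np.float64(0.0458), 26), (np.float64(0.18), np.float64(0.4716), np.float64(0.0483), 21), (np.float64(0.2), np.float64(0.4723), np.float64(0.0462), 22), (np.float64(0.24), np.float64(0.4802), np.float64(0.061), 10)]
z40-53 [(np.float64(0.02), np.float64(0.4865), np.float64(0.0484), 3), (np.float64(0.04), np.float64(0.4845), np.float64(0.0466), 20), (np.float64(0.06), np.float64(0.4831), np.float64(0.0466), 21), (np.float64(0.08), np.float64(0.4814), np.float64(0.0473), 22), (np.float64(0.1), np.float64(0.4805), np.float64(
[... 1785 characters left out ...]
at64(0.14), np.float64(0.471), np.float64(0.0461), 21), (np.float64(0.16), np.float64(0.47), np.float64(0.0439), 49), (np.float64(0.18), np.float64(0.468), np.float64(0.0458), 25), (np.float64(0.2), np.float64(0.4672), np.float64(0.0461), 13), (np.float64(0.22), np.float64(0.4487), np.float64(0.0487), 6), (np.float64(0.24), np.float64(0.4624), np.float64(0.0472), 38)]
platetops 225
((510.23974609375, -166.4459228515625), (99.90633392333984, 100.6761703491211), 6.9710798263549805)
118 [ 0.5038 -0.1238  0.1346] [ 0.4554 -0.1395  0.1281] [ 0.5518 -0.1114  0.1396] [ 0.14365661 -0.1961629 ]
107 [ 0.5135 -0.2055  0.1345] [ 0.4653 -0.2209  0.1281] [ 0.564  -0.1933  0.1398] [ 0.13781866 -0.27627043]
```

View pics/tc.png

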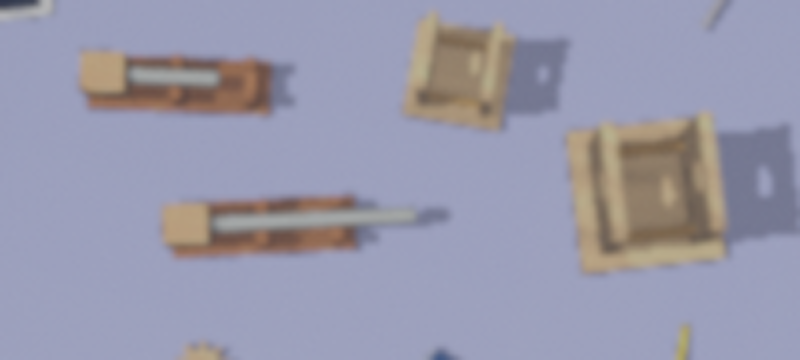

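View pics/sc.png

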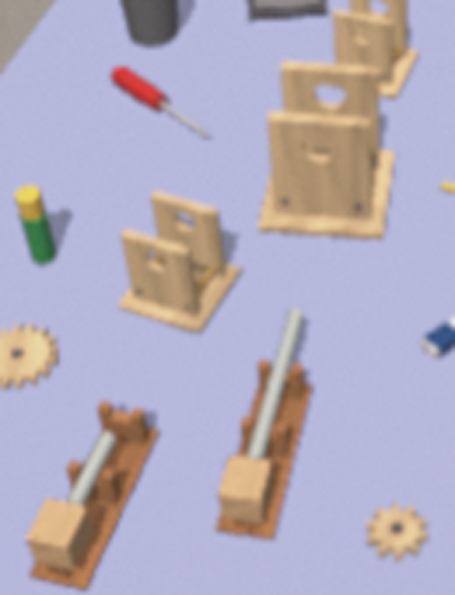

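Checks: block tops are at z≈0.06, plate tops at ≈0.137, and the plates are 82 mm apart and about 100 mm wide, so this is the right frame. Its centre is (0.511, -0.166), with the axis tilted about 0.142 rad. The block centre is about (0.467, 0.237), with the axle tilted about 0.085 rad. I'll go and grasp it now.

```bash
python3 - <<'E'
from h import *
a=.085; d=np.array([np.sin(a),-np.cos(a),0]); B=np.array([.467,.237,0])-.003*d
best=None
for y in(np.pi/2+a,-np.pi/2+a):
    q=inverse_kinematics(B+[0,0,.14],[np.pi,0,y]); print(y,None if q is None else np.round(q,2))
    q2=inverse_kinematics(np.array([.501,-.096,.11]),[np.pi,0,y]); print(None if q2 is None else np.round(q2,2))
    if q is not None and (best is None or abs(q[5])<best[0]): best=(abs(q[5]),y)
y=best[1];o=[np.pi,0,y]
movep(B+[0,0,.14],o); print(observe()["time_s"])
for n in("side","top"):
    p,dd=get_image(n); np.savez(f"{n}1.npz",p=p,d=dd)
a1=cv2.resize(np.load("side1.npz")["p"][180:310,210:370],None,fx=3,fy=3); a2=cv2.resize(np.load("top1.npz")["p"][120:250,200:300],None,fx=3,fy=3)
cv2.imwrite("pics/g1.png",np.hstack([a1,a2])[:,:,::-1])
s=observe();print(s["eef_pos"],s["tcp_rot"],s["ft_force"],y)
E
```

```text
1.6557963267948965 [ 0.32  0.07  1.88 -0.    1.2   0.24]
[-0.34  0.07  1.93  0.    1.14 -0.43]
-1.4857963267948966 None
None
3.075
[0.46714274 0.23948699 0.14006523] [3.14140750e+00 2.61202507e-05 1.65475336e+00] [0.06625168 0.00185298 0.54878581] 1.6557963267948965
```

View pics/g1.png

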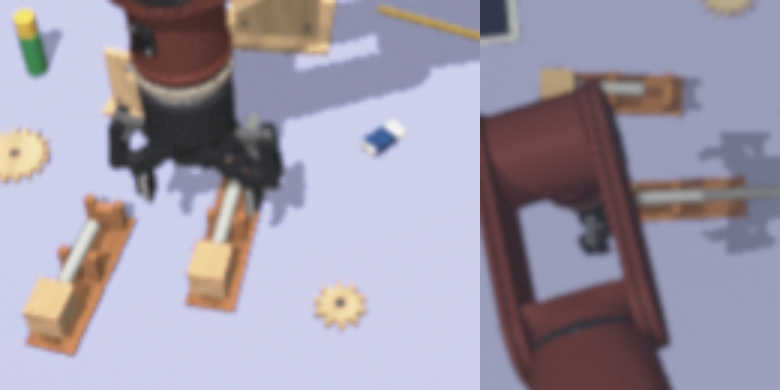

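The gripper stands centred over the block in the side crop (block at about 210,265 in the crop), and the parallax fits the height. I'll descend with a force guard, grip and lift.

```bash
python3 - <<'E'
from h import *
s=observe();p=s["eef_pos"].copy()
h=move_l([p[0],p[1],.024],feed=.1,max_force=8); print("hit",h,observe()["eef_pos"])
if not h:
    gripper_to(0.0,60); s=observe(); print(s["opening"],s["grasp_force"],s["ft_force"])
    move_l([p[0],p[1],.14],feed=.12); s=observe(); print(s["opening"],s["grasp_force"],s["ft_force"],s["time_s"])
    a=.142; d=np.array([np.sin(a),-np.cos(a)]); C=np.array([.511,-.166])
    g=C-d*(.275+.003)
    move_l([g[0],g[1],.14],feed=.12,rotation=[np.pi,0,np.pi/2+a])
    for n in("side","top"):
        im,dd=get_image(n); np.savez(f"{n}2.npz",p=im,d=dd)
    a1=cv2.resize(np.load("side2.npz")["p"][130:290,230:370],None,fx=3,fy=3); a2=cv2.resize(np.load("top2.npz")["p"][130:290,260:400],None,fx=2.7,fy=3)
    cv2.imwrite("pics/g2.png",np.hstack([a1,a2])[:,:,::-1])
    s=observe();print(s["eef_pos"],s["tcp_rot"],s["opening"],s["ft_force"],s["time_s"])
E
```

```text
hit False [0.46781019 0.23973217 0.02475175]
0.03539929699703657 59.97357130050659 [-0.54909684  0.11320397  3.21263318]
0.03548764523037019 59.74847495555878 [ 0.3863103   0.96568694 -1.2824689 ] 6.1167
[0.47160035 0.10975598 0.13997228] [-3.14155048e+00 -1.67007974e-04  1.71353853e+00] 0.03508156204769706 [-0.35111021 -0.49283641 -1.13297069] 7.45
```

View pics/g2.png

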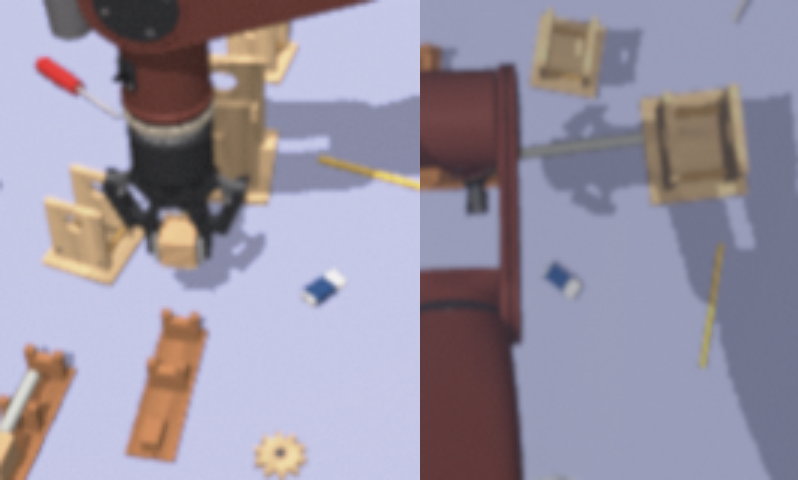

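The block is held, and the shaft points at the frame: in the top view the tip is near the first plate. I'll measure the shaft line relative to the frame in the top camera.

```bash
python3 - <<'E'
from h import *
for n,b in(("top",(290,165,345,192)),):
    z=np.load(n+"2.npz");W=cloud(n,z["d"]);s=np.s_[b[1]:b[3],b[0]:b[2]];w=W[s].reshape(-1,3)
    q=w[(w[:,2]>.13)&(w[:,2]<.18)&(w[:,1]<.05)]
    for a in np.arange(-.11,.05,.02):
        k=q[(q[:,1]>=a)&(q[:,1]<a+.02)]
        if len(k):print(round(a,2),len(k),k.mean(0).round(4),np.median(k,0).round(4))
    k=q[(q[:,1]>-.07)&(q[:,1]<.03)];print(np.polyfit(k[:,1],k[:,0],1),np.polyfit(k[:,1],k[:,2],1),q[:,1].min())
    f=np.polyfit(k[:,1],k[:,0],1);print("x at frame",np.polyval(f,-.167))
z=np.load("side2.npz");W=cloud("side",z["d"])[200:225,275:305].reshape(-1,3);q=W[(W[:,2]>.13)&(W[:,2]<.19)];print("block side",len(q),q.min(0),q.max(0))
E
```

```text
-0.09 27 [ 0.5004 -0.0804  0.162 ] [ 0.5004 -0.0818  0.1611]
-0.07 26 [ 0.4976 -0.0602  0.163 ] [ 0.4968 -0.0592  0.1634]
-0.05 26 [ 0.4946 -0.0412  0.1624] [ 0.4943 -0.0412  0.1619]
-0.03 30 [ 0.4918 -0.0203  0.1622] [ 0.4921 -0.0204  0.1617]
-0.01 26 [0.4887 0.001  0.1625] [0.4885 0.0022 0.1624]
0.01 24 [0.486  0.0202 0.1625] [0.4858 0.0202 0.1632]
0.03 26 [0.4828 0.0391 0.1617] [0.4834 0.038  0.1617]
[-0.14416189  0.48884799] [-0.00363514  0.16244343] -0.0885041527696395
x at frame 0.5129230208614407
block side 318 [0.42357531 0.0765192  0.13804651] [0.50570458 0.13129747 0.18970843]
```

The shaft is level (axis at about 0.157), its slope of 0.144 matches the frame, and it passes x=0.5129 against the top camera's frame centre of 0.5129. It is aligned, so I'll lower and insert.

```bash
python3 - <<'E'
from h import *
a=.143; d=np.array([np.sin(a),-np.cos(a)]); C=np.array([.511,-.166])
p=observe()["eef_pos"]
print(move_l([p[0],p[1],.088],feed=.1,max_force=8))
g=C-d*.074
h=move_l([g[0],g[1],.088],feed=.06,max_force=6)
s=observe();print("ins",h,s["eef_pos"],s["ft_force"],s["opening"],s["time_s"],np.linalg.norm(s["eef_pos"][:2]-C))
for n in("side","top"):
    im,dd=get_image(n); np.savez(f"{n}3.npz",p=im,d=dd)
a1=cv2.resize(np.load("side3.npz")["p"][110:250,250:370],None,fx=3,fy=3); a2=cv2.resize(np.load("top3.npz")["p"][130:270,290:430],None,fx=3,fy=3)
cv2.imwrite("pics/g3.png",np.hstack([a1,a2])[:,:,::-1])
E
```

```text
False
ins False [ 0.50042542 -0.0926306   0.08797832] [-0.24272702 -0.17956993 -0.99070735] 0.035079026370080854 11.675 0.07412752514461936
```

View pics/g3.png

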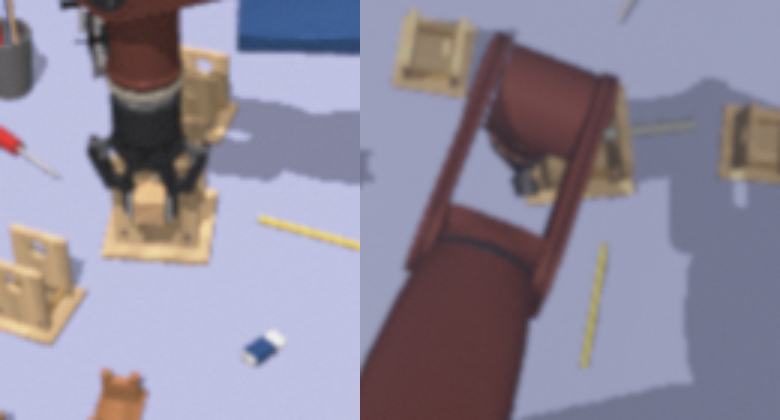

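The shaft is through both plates without contact, and its bare end is visible beyond the second plate in the top view (about 690,125). I'll lower it, release and retreat.

```bash
python3 - <<'E'
from h import *
p=observe()["eef_pos"]
h=move_l([p[0],p[1],.0765],feed=.03,max_force=3)
s=observe();print(h,s["eef_pos"],s["ft_force"])
gripper_to(.062); hold(.3)
p=s["eef_pos"]; print(move_l([p[0],p[1],.22],feed=.1,max_force=10))
movep([.40,.25,.3],[np.pi,0,np.pi/2+.3])
for n in("side","top"):
    im,dd=get_image(n); np.savez(f"{n}4.npz",p=im,d=dd)
a1=cv2.resize(np.load("side4.npz")["p"][110:250,250:370],None,fx=3,fy=3); a2=cv2.resize(np.load("top4.npz")["p"][130:270,290:430],None,fx=3,fy=3)
cv2.imwrite("pics/g4.png",np.hstack([a1,a2])[:,:,::-1]);s=observe();print(s["time_s"],s["eef_pos"])
W=cloud("top",np.load("top4.npz")["d"])[140:210,330:415].reshape(-1,3)
q=W[(W[:,1]<-.23)&(W[:,2]>.06)&(W[:,2]<.12)];print("tip",len(q),q[:,1].min(),np.median(q,0))
q=W[(W[:,1]>-.112)&(W[:,2]>.08)];print("block",len(q),q.min(0),q.max(0),np.median(q,0))
E
```

```text
True [ 0.5004833  -0.09265009  0.07720795] [-0.67461701  0.89103284  5.03774107]
False
15.8917 [0.40046428 0.24905427 0.29951121]
tip 77 -0.29302062783114113 [ 0.52619614 -0.26137077  0.09896868]
block 136 [ 0.48257671 -0.11188142  0.08221879] [ 0.52173322 -0.07292331  0.12211015] [ 0.50070696 -0.09229736  0.11261894]
```

View pics/g4.png

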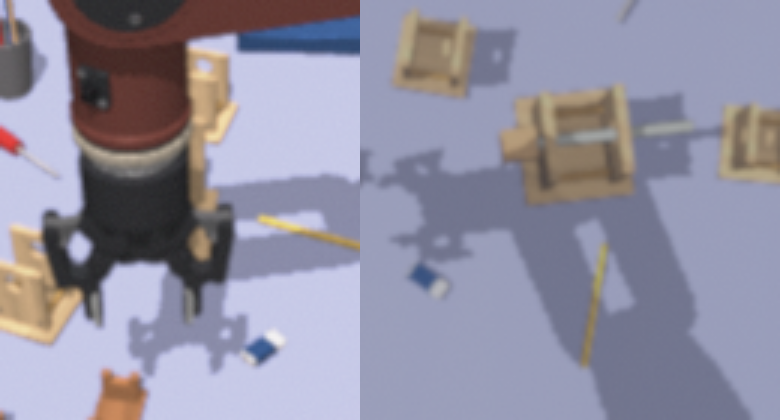

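The axle lies in both holes. The tip is at y≈-0.293, about 80 mm beyond the second plate, the shaft is at its settled height, and the block is about 5 mm from the first plate. The robot is clear, so I'm handing it in.

```bash
python3 -c "
from plant import *
print(job_done(),observe()['time_s'])"
```

```text
the job is handed in; nothing more can be done
the job is handed in; nothing more can be done
```

The long axle lies in both holes of the largest frame, its block about 5 mm from the first plate and its bare end about 80 mm beyond the second; the short axle was not touched, and the job was handed in at about 16 s (no verdict was returned).

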